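Seat and clamp a sample cylinder in the V-blocks

TASK

Take the steel sample cylinder from its rack and lower it gently into the pair of V-blocks on the lab jack, well short (about 25 mm) of the end stop and clear under the open clamp arm, and let go so that it settles and centres itself. Then slide it gently along the Vs until its neck is felt against the end stop, and swing the hinged clamp arm over and press it down firmly but not hard on the cylinder so that it stays clamped. Never drop, jam or ram the cylinder, and leave the bottle, carton and wrench alone.

Things in the scene. Friction and masses are not known exactly. Their poses are not given: they have to be found in the camera images.
- tube_center (a point): centre of the plain steel sample cylinder: body 40 mm in diameter and 200 mm long, a neck 18 mm in diameter and 16 mm long at each end (232 mm overall, ends alike), 0.2 to 0.4 kg. Its y axis is the long axis. It starts level in the grey rack, axis 50 mm above the table; its middle 120 mm are free on both sides for fingers reaching 25 mm below the axis.
- tube: the same sample cylinder (same point and axes). Delicate: while laid and slid it must not bear on V-blocks and end stop with more than 35 N (contact forces added up; a wedge makes them larger than the push), must not be let fall even 3 mm, nor be pressed by the clamp arm with more than 35 N.
- rack: fixed grey plastic rack, 80 x 180 mm, with two short V cradles 65 to 85 mm either side of its middle; origin at the middle of its underside on the table, y along the cylinder lying in it.
- fixture: fixed lab jack; origin on the table under its middle, z up, y along the Vs towards the end stop. Its deck, 130 (x) by 230 mm (y, -105 to 125), carries V-blocks, stop and clamp arm. The deck's height is NOT given: wherever it was left, top 60 to 90 mm above the table, rigid in use. A seated cylinder's axis is at x = 0, 34 mm above the deck (94 to 124 mm above the table).
- v_mid (a point): point on the table below the middle of the gap between the two dark steel 90-degree V-blocks (axes as fixture). The blocks fill 52 to 97 mm either way along y from here, their lips at x = +-26 mm, 32 mm above the deck; between them there is room for fingers above the deck. The cylinder slides along the Vs with about 1 to 3 N.
- stop_foot (a point): point on the table directly below the contact face of the end stop (axes as fixture): a fixed upright plate, 50 mm wide, 46 mm above the deck. With its neck on this face the cylinder's centre is 116 mm from it, at fixture y = 0.
- hinge_foot (a point): point on the table directly below the middle of the clamp arm's hinge (fixture x = -50, y = 72 mm; axes as fixture). The hinge axis runs along y, 59 mm above the deck, so 25 mm above a seated cylinder's axis.
- strap (a joint): clamp arm angle, rad. Flat arm 10 mm thick, 18 wide, with a black cross bar (16 mm thick, 44 long) at its end, 116 mm from the hinge. 0: leans 0.35 back from upright, away from the Vs (to -x). Grows as it swings over towards +x; 1.92: level, bearing on a seated cylinder. Hinge friction about 0.25 N m: it stays where left, and once pressed down stays clamped.
- bottle: bystander: amber glass bottle, 58 mm in diameter, 120 mm high, origin under its middle
- carton: bystander: small carton 70 x 45 x 40 mm, origin under its middle
- wrench: bystander: wrench lying on the table
There are look-alikes about, which are no part of the job. Of the things shaped like the tube, the bare steel one is meant.

How it is judged (in metres and radians):
On the way, in this order (a step that is already met when the one before it is completed fails the run):
1. the cylinder lies centred in both Vs, let go, at least 10 mm short of the end stop, the clamp arm still open (x of tube_center in the frame of fixture between -0.002 and 0.002 m and y of tube_center in the frame of fixture between -0.045 and -0.01 m and angle between the y axis of tube and the y axis of fixture, either way round below 0.03 rad and contact force between tube and fixture above 1 N and contact force between the fingers and tube below 0.1 N and value of joint strap below 0.6 rad), for 0.2 s.
2. the cylinder has been slid along the Vs until its neck is against the end stop (within 2 mm), still centred, the clamp arm still open (x of tube_center in the frame of fixture between -0.002 and 0.002 m and y of tube_center in the frame of fixture above -0.002 m and angle between the y axis of tube and the y axis of fixture, either way round below 0.03 rad and value of joint strap below 0.6 rad), for 0.2 s.
At the end, for the whole second after the job is handed in: The cylinder lies centred in both Vs (within 2 mm across, 0.03 rad along), its neck within 2.5 mm of the end stop, at rest; the clamp arm is level on it (1.88 to 1.96 rad) and still bears on it with more than 2.5 N after being let go, which it does once pressed down with more than that (x of tube_center in the frame of fixture between -0.002 and 0.002 m and y of tube_center in the frame of fixture between -0.0025 and 0.0025 m and angle between the y axis of tube and the y axis of fixture, either way round below 0.03 rad and value of joint strap between 1.88 and 1.96 rad and contact force between tube and strap above 2.5 N and linear speed of tube below 0.01 m/s); the robot touches nothing.
It fails at once if before clamping, the cylinder bears on the V-blocks, deck or end stop with more than 35 N in all (dropped, jammed or rammed) (contact force between tube and fixture above 35 N and value of joint strap below 1.5 rad).
It fails at once if the cylinder is dropped: it moves faster than 0.25 m/s (a fall of some 3 mm) with no finger on it (contact force between the fingers and tube below 0.1 N and linear speed of tube above 0.25 m/s).
It fails at once if the clamp arm is pressed on the cylinder with more than 35 N (contact force between tube and strap above 35 N).
It fails at once if the bottle, the carton or the wrench is moved by more than 20 mm (distance of any of bottle, carton, wrench from where it was at the start of the episode above 0.02 m).
It also fails if it takes over 69 s, if anything falls off the work surface, if the arm or the gripper's body presses on something with over 40 N, if the wrist force passes 120 N, or if a joint passes its speed limit or range.

ROBOT

A 6-joint arm with a two-finger parallel gripper is mounted at the origin on the work surface. World frame = base frame: x ahead of the robot, y to its left, z up, the work surface at z = 0. Lengths are in mm, angles in rad, forces in N, time in s.
With the tool pointing down it reaches from about 275 to 825 mm from the base axis. Payload 5.2 kg.
Tool frame: the origin (TCP) lies at the very end of the fingers, on their centre line; the grasp point (between the pads) lies 19 mm behind it; z points along the fingers, y is the direction in which the jaws open and shut (so a half turn about z gives the same grasp; the last joint's range is limited). The gripper opens to 93 mm and grips with 3 to 60 N. Pads are 15 mm wide; open, the fingers measure 128 mm over their backs; the gripper's body (75 mm by 188 mm) begins 65 mm behind the grasp point.
Start: joints at [-1.453, 0.259, 1.535, -0, 1.348, -0.203], TCP at [173.45, -521.939, 218.653] pointing down, gripper open.
Joint ranges: [-3.14, 3.14], [-0.91, 2.08], [0.19, 2.58], [-1.22, 4.36], [0.22, 2.71], [-3.12, 3.12]. Speed limits (rad/s): [2.57, 2.57, 3.14, 3.14, 3.14, 3.14].

INTERFACE

Orientations are given as [roll, pitch, yaw] about the fixed x, y, z axes, in that order (R = Rz(yaw) Ry(pitch) Rx(roll)).
In Python, from bench import robot gives the robot as it stands. The module is installed in compiled form; this text tells all that it offers. Calls block until the motion is done:
- robot.move_ptp(position, orientation): joint-space move of the TCP to a pose.
- robot.move_linear(position, ori=None, speed=150, f_stop=None): straight line of the TCP; ori=None keeps the orientation; speed is the mean speed in mm/s. With f_stop (N) it stops when the force on the tool has changed by that much, and returns True; else False.
- robot.move_j(angles): joint-space move.
- robot.move_gripper(opening): opening from 0.0 (shut) to 1.0 (fully open); the grip force is fixed at half the most; returns when the fingers have stopped.
- robot.sleep(seconds).
- robot.inverse_kinematics(position, orientation): joint angles nearest the present ones, or None.
- robot.get_image(name): name is "scene" or "top" or "wrist"; returns a dict with "img" (400x640x3 uint8, blue, green, red), "fovy" (degrees; the focal length in pixels is half the picture's height over the tangent of half this angle, whatever the lens; pixels are square), "cx", "cy" (the principal point, pixels), "eye" and "orientation" of the camera in the world. Camera axes: x right, y down, z forward; pixel columns grow to the right and rows downward; lengths in mm; the calibration is good to about 2 mm. A picture is of the moment at which its call begins. There is no depth.
A pose or a line that the arm cannot do raises robot.MotionError and nothing moves.
- robot.hand_in(): hands the job in, once; it reports no verdict.
Readings, each from a call of its own:
- robot.current_t(): time.
- robot.current_qpos(): joint angles.
- robot.current_joint_vel(): joint speeds.
- robot.current_joint_efforts(): joint torques, N m.
- robot.current_tcp_pos(): TCP position.
- robot.current_eef_rot(): TCP orientation.
- robot.current_contact_force(): force on the tool from outside, world axes, zero at the start.
- robot.current_ft_torque(): the same for the moment, N m.
- robot.current_gripper_width(): opening from 0.0 (shut) to 1.0 (fully open).
Only numpy, scipy, OpenCV 4.12 (cv2) and the standard library are available. Lean on these libraries where they do the work, as an engineer would, in place of code of your own. Each camera call takes 0.05 s, during which the arm holds its last target.

## Working session

There is one attempt and no reset: what is moved stays moved. The work goes in short steps, each a Python script; the robot and the scene stay as the last script left them, time stands still between calls to the robot, and variables do not carry over. Pictures are saved under pics/ and viewed, and the job is handed in when it is done.

```bash
mkdir -p pics; ls; cat > h.py <<'E'
import numpy as np, cv2, json
from bench import robot
from scipy.spatial.transform import Rotation as R
E
python3 - <<'E'
from h import *
for n in ["scene","top","wrist"]:
    d=robot.get_image(n)
    cv2.imwrite(f"pics/{n}0.png",d["img"])
    print(n,{k:np.round(v,4).tolist() if k!="img" else 0 for k,v in d.items()})
print(robot.current_t(),robot.current_eef_rot(),robot.current_gripper_width())
E
```

```text
pics
scene {'img': 0, 'fovy': 45.7046, 'cx': 305.9303, 'cy': 205.6208, 'eye': [1210.1925, -277.1954, 1369.1498], 'orientation': [-2.5755, 0.0162, 1.2383]}
top {'img': 0, 'fovy': 44.7425, 'cx': 320.4422, 'cy': 203.3724, 'eye': [241.5737, -20.9771, 1585.57], 'orientation': [-3.0001, 0.0023, -1.5803]}
wrist {'img': 0, 'fovy': 65.1401, 'cx': 320.3564, 'cy': 195.1236, 'eye': [248.0326, -497.9652, 384.5585], 'orientation': [2.8564, 0.0016, -1.249]}
0.15 [-3.14025126e+00 -2.75640763e-04  3.20791262e-01] 0.9998225856693062
```

View pics/scene0.png

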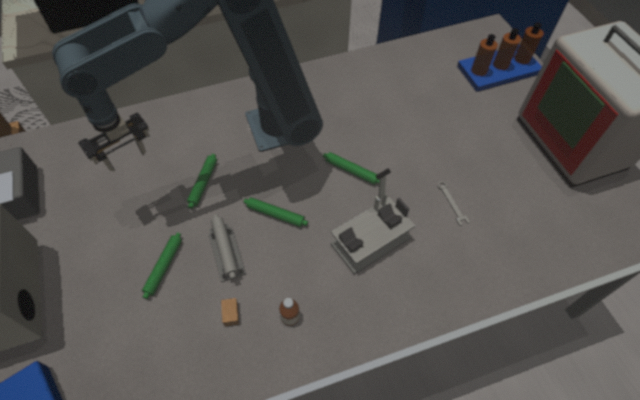

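View pics/top0.png

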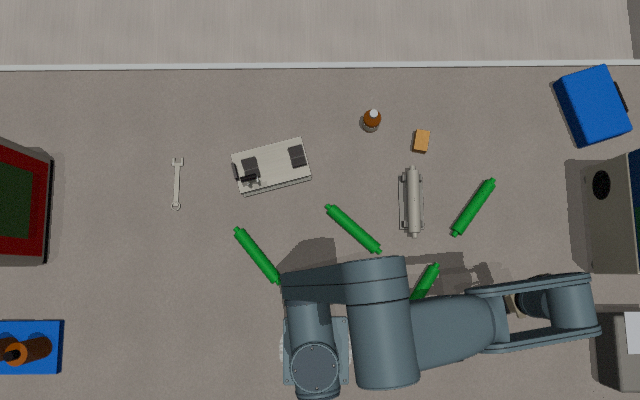

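View pics/wrist0.png

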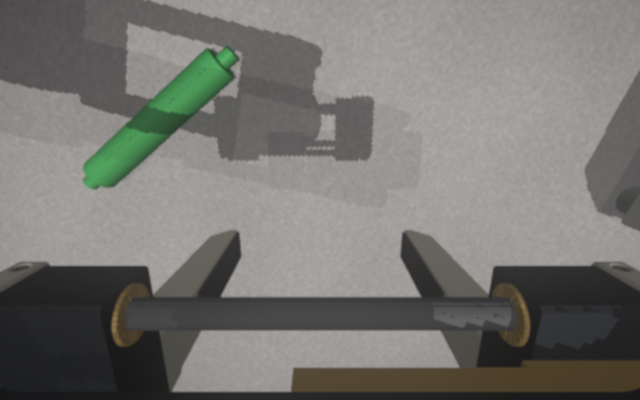

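The bare steel cylinder is at top (413,202), lying in the grey rack. The look-alikes are green: top (353,229), (258,255), (473,207) and (427,281). Next I'll check this in enlarged crops and measure it.

```bash
cat >> h.py <<'E'
def cam(d):
    f=200/np.tan(np.radians(d["fovy"])/2)
    return f,d["cx"],d["cy"],np.array(d["eye"]),R.from_euler("xyz",d["orientation"]).as_matrix()
def ray(d,u,v):
    f,cx,cy,e,M=cam(d); r=M@np.array([(u-cx)/f,(v-cy)/f,1]); return e,r/np.linalg.norm(r)
def onz(d,u,v,z):
    e,r=ray(d,u,v); return e+r*(z-e[2])/r[2]
def proj(d,p):
    f,cx,cy,e,M=cam(d); q=M.T@(np.array(p,float)-e); return np.array([f*q[0]/q[2]+cx,f*q[1]/q[2]+cy])
def tri(rs):
    A=np.zeros((3,3));b=np.zeros(3)
    for e,r in rs:
        P=np.eye(3)-np.outer(r,r);A+=P;b+=P@e
    p=np.linalg.solve(A,b); return p,[np.linalg.norm((np.eye(3)-np.outer(r,r))@(p-e)) for e,r in rs]
def crop(d,x0,y0,w,h,s,name):
    cv2.imwrite(name,cv2.resize(d["img"][y0:y0+h,x0:x0+w],None,fx=s,fy=s,interpolation=cv2.INTER_CUBIC))
E
python3 - <<'E'
from h import *
a=robot.get_image("top");b=robot.get_image("scene")
crop(a,225,125,100,75,8,"pics/c_top_fix.png")
crop(a,375,150,80,100,6,"pics/c_top_tube.png")
crop(b,320,160,100,115,5,"pics/c_sc_fix.png")
print(onz(a,415,202,50),onz(a,271,166,75))
E
```

```text
[ 461.75033658 -321.42038268   50.        ] [578.14390922 136.25597931  75.        ]
```

View pics/c_top_fix.png

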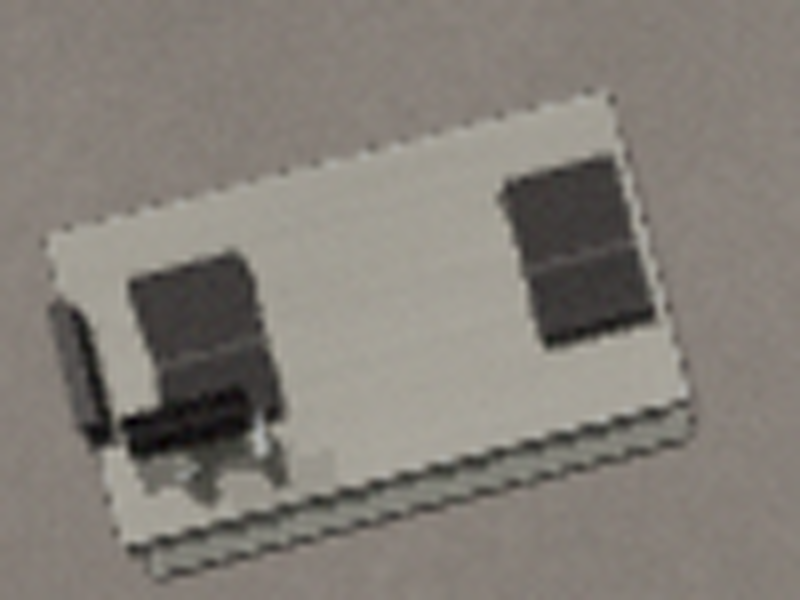

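View pics/c_top_tube.png

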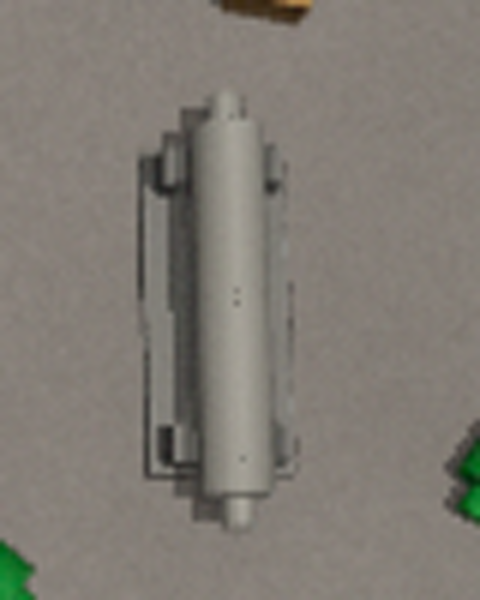

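View pics/c_sc_fix.png

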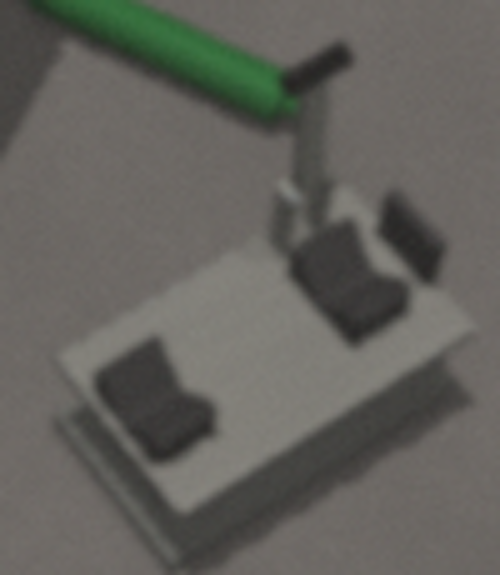

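The crops confirm it: the bare grey steel cylinder lies in the rack, and the other four are painted green. The fixture has its stop at the left (towards world +y) and its clamp arm open on the -x side. I'll take closer wrist views of both.

```bash
python3 - <<'E'
from h import *
import pickle
PI=np.pi
# fixture first: tool x = -fixture y  -> yaw = 0.25-pi/2
yaw=0.25-PI/2; tx=np.array([np.cos(yaw),np.sin(yaw)])
o=np.array([578,136])
for k,(p,y) in enumerate([(np.r_[o-78*tx,270],yaw),(np.array([384,-321,210]),0.0)]):
    q=robot.inverse_kinematics(p,[PI,0,y]); print(q)
    robot.move_ptp(p,[PI,0,y]); 
    d=robot.get_image("wrist"); pickle.dump(d,open(f"w{k}.pkl","wb")); cv2.imwrite(f"pics/w{k}.png",d["img"]); print(d["eye"],robot.current_t())
    if k==0:
        robot.get_image
E
```

```text
[ 1.75458295e-01  3.17791744e-01  1.32929241e+00 -4.44089210e-16
  1.49450850e+00  3.06705095e+00]
[578.6509185  134.33672765 436.56218645] 3.2167
[-9.19502609e-01  1.75684645e-01  1.66358361e+00 -4.44089210e-16
  1.30232439e+00  6.51293717e-01]
[ 462.89784222 -321.62648878  376.76493669] 5.3417
```

View pics/w0.png

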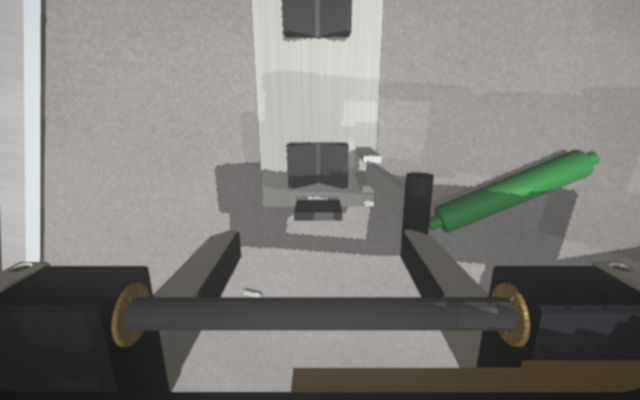

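View pics/w1.png

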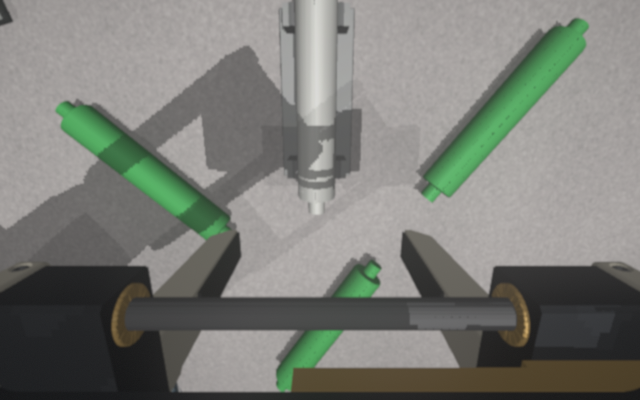

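```bash
python3 - <<'E'
from h import *
import pickle
w0=pickle.load(open("w0.pkl","rb"));w1=pickle.load(open("w1.pkl","rb"))
crop(w0,240,0,200,250,3,"pics/w0c.png")
a=robot.get_image("top")
print("tube ends top",onz(a,413.2,164.7,59),onz(a,414.7,238.3,41), "wrist end",onz(w1,316,214,59))
# tube edges in wrist rows
g=cv2.cvtColor(w1["img"],cv2.COLOR_BGR2GRAY)
for r in (60,80,100,185): print(r,g[r,288:346:1].tolist())
E
```

```text
tube ends top [ 581.40149999 -318.35320831   59.        ] [ 346.56038529 -317.92539212   41.        ] wrist end [ 348.56211288 -317.18859432   59.        ]
60 [163, 163, 163, 163, 161, 148, 123, 108, 114, 126, 136, 145, 154, 160, 165, 170, 174, 179, 183, 186, 188, 190, 195, 200, 205, 208, 211, 215, 216, 215, 213, 209, 206, 203, 199, 194, 189, 186, 182, 179, 175, 172, 168, 164, 158, 150, 142, 131, 130, 145, 160, 164, 164, 165, 164, 165, 165, 164]
80 [164, 163, 163, 164, 162, 149, 124, 107, 109, 123, 135, 144, 154, 160, 166, 171, 175, 179, 184, 188, 190, 193, 197, 203, 207, 210, 213, 216, 218, 216, 215, 211, 208, 204, 200, 195, 190, 187, 183, 180, 177, 172, 168, 163, 156, 148, 140, 133, 137, 156, 165, 166, 166, 166, 166, 166, 166, 166]
100 [160, 162, 164, 164, 162, 150, 124, 107, 108, 121, 134, 144, 153, 161, 167, 172, 176, 181, 185, 189, 192, 194, 200, 205, 210, 212, 213, 217, 219, 218, 216, 213, 209, 204, 200, 197, 191, 185, 179, 173, 168, 164, 159, 154, 147, 139, 132, 127, 132, 146, 152, 152, 152, 153, 153, 153, 153, 153]
185 [162, 164, 167, 168, 166, 163, 162, 162, 160, 150, 128, 119, 117, 115, 114, 113, 112, 113, 114, 116, 118, 120, 121, 122, 121, 121, 121, 121, 120, 119, 118, 116, 116, 116, 114, 114, 114, 112, 110, 109, 107, 106, 104, 103, 98, 97, 115, 147, 165, 169, 171, 175, 176, 171, 164, 159, 158, 159]
```

View pics/w0c.png

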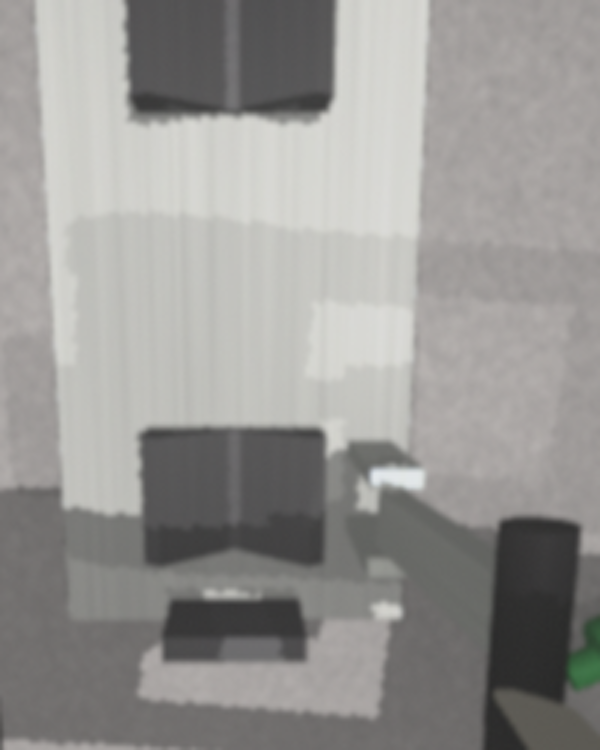

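```bash
python3 - <<'E'
from h import *
import pickle
from scipy.optimize import brentq
w0=pickle.load(open("w0.pkl","rb"));w1=pickle.load(open("w1.pkl","rb"))
c=lambda x,y:(240+(x+.5)/3-.5,(y+.5)/3-.5)
def zs(p,q,L): 
    return brentq(lambda z:np.linalg.norm((onz(w0,*p,z)-onz(w0,*q,z)))-L,0,250)
print("foot gap H",zs(c(232,110),c(235,430),104))
print("lip in-out H",zs(c(232,95),c(235,562),149)-32)
print("lip width lower outer",zs(c(146,562),c(323,562),52)-32, "upper inner",zs(c(129,97),c(335,97),52)-32)
print("deck width row330", zs(c(58,330),c(413,330),130), "row100",zs(c(45,100),c(424,100),130))
a=robot.get_image("top")
for p in[(230.6,154.8),(300.9,136.9),(311.3,175.6),(240.6,193.1)]: print(onz(a,*p,75))
for r,l,rr in ((60,293.7,335.5),(80,293.7,336),(100,293.7,335.8),(185,297.5,334.3)):
    print(onz(w1,(l+rr)/2,r,50))
E
```

```text
foot gap H 97.92885639910594
lip in-out H 83.8327412604621
lip width lower outer 137.6770512795336 upper inner 142.33004381426693
deck width row330 80.07136113397414 row100 80.52137558276115
[615.88700685 265.20000484  75.        ]
[672.37595525  40.93833982  75.        ]
[545.82416539   8.49559082  75.        ]
[491.89426913 231.63219711  75.        ]
[ 503.04506124 -316.14887112   50.        ]
[ 484.88173945 -316.32106974   50.        ]
[ 466.09338805 -316.14966831   50.        ]
[ 378.46823821 -317.04711865   50.        ]
```

```bash
python3 - <<'E'
from h import *
import pickle
w0=pickle.load(open("w0.pkl","rb"))
c=lambda x,y:(240+(x+.5)/3-.5,(y+.5)/3-.5)
H=82
def rep(n,p,q):  # p -> q along -y to +y ... p is at -y side
    d=(q-p)[:2]; yaw=np.arctan2(-d[0],d[1]); u=np.array([-np.sin(yaw),np.cos(yaw)]); xn=np.array([np.cos(yaw),np.sin(yaw)])
    print(n,"yaw",yaw,"p",p[:2],"q",q[:2])
L=lambda r:onz(w0,*c(*r),H)
rep("deck mid w0",(L((45,100))+L((424,100)))/2,(L((58,330))+L((413,330)))/2)
rep("groove w0",onz(w0,*c(232,30),H+7),onz(w0,*c(235,520),H+7))
rep("lips",(onz(w0,*c(129,97),H+32)+onz(w0,*c(335,97),H+32))/2,(onz(w0,*c(146,562),H+32)+onz(w0,*c(323,562),H+32))/2)
a=robot.get_image("top")
P=[onz(a,*p,H) for p in[(230.6,154.8),(300.9,136.9),(311.3,175.6),(240.6,193.1)]]
rep("deck top",(P[1]+P[2])/2,(P[0]+P[3])/2)
# y positions: stop face rows in w0 (top edge row 600, z=H+46), lower outer lip 562
print("stop top near edge",onz(w0,*c(233,600),H+46)[:2],"lip out",onz(w0,*c(235,562),H+32)[:2],"lip in upper",onz(w0,*c(232,95),H+32)[:2],"deck end",onz(w0,*c(110,618),H)[:2])
# bar pos: tip top end corners
print("bar", onz(w0,*c(540,525),H+168)[:2], onz(w0,*c(540,700),H+168)[:2])
E
```

```text
deck mid w0 yaw 0.2528639325961851 p [597.98122826  67.5477049 ] q [579.01662405 140.94160688]
groove w0 yaw 0.2542069925089394 p [603.51874258  48.89391119] q [562.1841575  207.97829255]
lips yaw 0.2532585537974007 p [597.20366937  72.95293773] q [559.79769172 217.48033043]
deck top yaw 0.24196664237511112 p [607.39693856  24.50521866] q [552.44335737 247.16772977]
stop top near edge [557.8030128  227.09082668] lip out [559.62893133 217.43723353] lip in upper [597.34442363  72.40967579] deck end [600.18771575 260.25213097]
bar [509.53246128 159.53841314] [496.71290868 195.88663136]
```

Fixture: yaw 0.253, origin about (583.2, 125.5), deck height about 82 mm. The deck, groove and lips agree laterally to within 1 mm. Tube centre: (464.3, -317), yaw about 0.005. I'll grasp it now.

```bash
cat >> h.py <<'E'
PI=np.pi; FY=0.253; FO=np.array([583.2,125.5]); H=82.
def fix(x,y,z=0):
    "fixture coords (z above deck) to world"
    c,s=np.cos(FY),np.sin(FY); return np.array([FO[0]+c*x-s*y,FO[1]+s*x+c*y,H+z])
def tofix(p):
    c,s=np.cos(FY),np.sin(FY); d=np.array(p)[:2]-FO; return np.array([c*d[0]+s*d[1],-s*d[0]+c*d[1],p[2]-H])
E
python3 - <<'E'
from h import *
import pickle
y=0.005; o=[PI,0,y]
robot.move_ptp([464.3,-317,110],o)
print(robot.move_linear([464.3,-317,31],speed=100,f_stop=8), robot.current_tcp_pos())
f0=robot.current_contact_force()
robot.move_gripper(0.0); print("w",robot.current_gripper_width(),robot.current_contact_force()-f0)
robot.move_linear([464.3,-317,80],speed=60)
robot.sleep(0.2);print("lift F",robot.current_contact_force()-f0,robot.current_ft_torque(),robot.current_t())
robot.move_linear([464.3,-317,220],speed=200)
d=robot.get_image("wrist"); cv2.imwrite("pics/grasp.png",d["img"])
E
```

```text
False [ 464.67715424 -317.50208618   31.73240599]
w 0.42178778928736516 [0.61851554 3.60834974 2.37469084]
lift F [-0.45103825  0.94874635 -2.63504932] [ 0.03568078  0.0212428  -0.01822899] 9.0667
```

View pics/grasp.png

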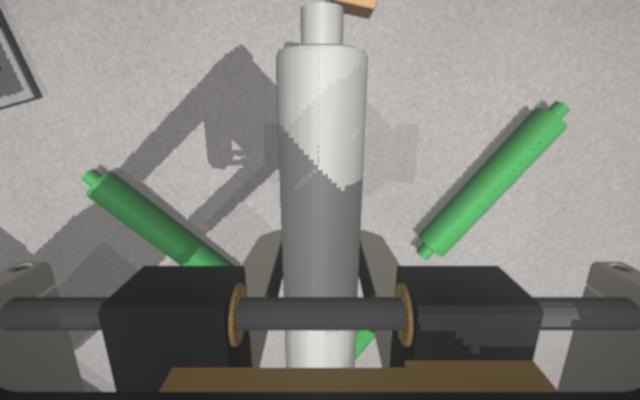

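The cylinder is held centred between the fingers, with its outer neck end at (322,5). It weighs about 2.7 N. Next I'll check its axial offset and carry it over.

```bash
python3 - <<'E'
from h import *
d=robot.get_image("wrist"); t=robot.current_tcp_pos(); print(t)
for v in (5,47): print(onz(d,322,v,t[2]+19+(9 if v==5 else 20))-t)
o=[PI,0,FY-PI/2]
p=fix(0,-25,15+90); 
robot.move_ptp(fix(0,-25,15+140),o); 
robot.move_linear(fix(0,-25,15+60),speed=100)
robot.sleep(0.2)
print(tofix(robot.current_tcp_pos()),robot.current_qpos(),robot.current_contact_force(),robot.current_t())
for n in("scene","wrist","top"):
    d=robot.get_image(n); cv2.imwrite(f"pics/over_{n}.png",d["img"])
    if n!="wrist": crop(d,*( (300,130,130,130) if n=="scene" else (210,100,130,130)),5,f"pics/over_{n}.png")
E
```

```text
[ 463.5650512  -316.24517009  218.14885523]
[115.5177755   -1.05695642  28.        ]
[98.77648084 -1.14770772 39.        ]
[  0.43648097 -25.10308389  75.82080264] [-1.61125528e-02  3.88678704e-01  1.50327062e+00 -9.65929770e-06
  1.24812759e+00  2.87242396e+00] [ 0.51976468 -0.13921489 -2.63969337] 12.9917
```

View pics/over_scene.png

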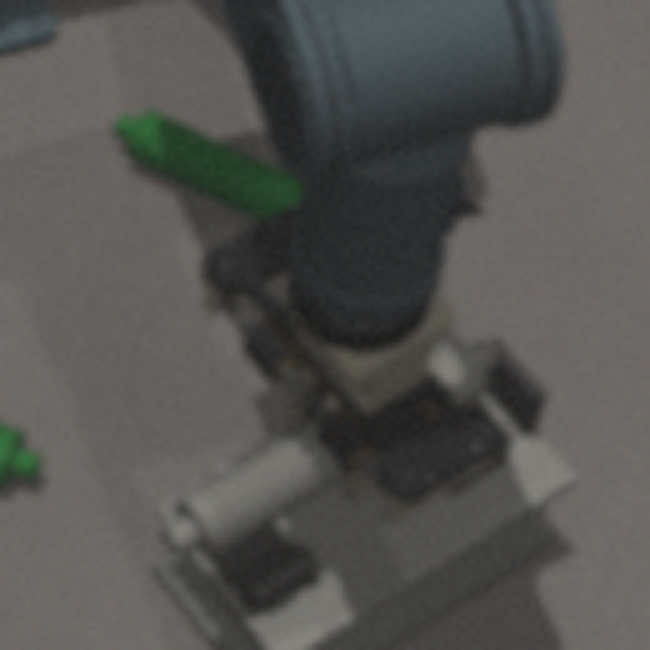

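View pics/over_wrist.png

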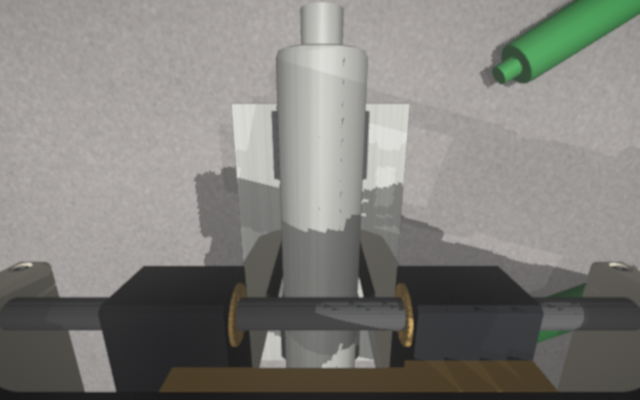

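```bash
python3 - <<'E'
from h import *
robot.move_linear(fix(0,-25,15+14),speed=40,f_stop=4); robot.sleep(.2)
f0=robot.current_contact_force(); print(f0,tofix(robot.current_tcp_pos()))
s=robot.move_linear(fix(0,-25,5),speed=6,f_stop=2.0)
f=robot.current_contact_force();print(s,tofix(robot.current_tcp_pos()),f-f0,robot.current_ft_torque(),robot.current_t())
robot.sleep(.2);f=robot.current_contact_force();print(tofix(robot.current_tcp_pos()),f-f0,robot.current_ft_torque(),robot.current_t())
E
```

```text
[ 0.05610487 -0.45138285 -2.19750494] [  0.13503906 -25.03027078  29.24103629]
True [  0.57052708 -25.07587689  20.28529438] [0.88668795 0.63271566 5.87230208] [ 0.11137176 -0.21381565  0.12140741] 16.4417
[  0.5923487  -25.07736028  20.24155432] [2.69144699 1.72849368 8.25981782] [ 0.17036142 -0.31904953  0.17297376] 16.6417
```

```bash
python3 - <<'E'
from h import *
t=tofix(robot.current_tcp_pos())
robot.move_linear(fix(t[0]+0.5,-25.08,t[2]+0.3),speed=5); robot.sleep(.2)
print(tofix(robot.current_tcp_pos()),robot.current_contact_force(),robot.current_ft_torque(),robot.current_t())
d=robot.get_image("wrist"); cv2.imwrite("pics/seat.png",d["img"])
E
```

```text
[  0.64871702 -25.07681835  20.21496843] [-0.76556926 -0.64724207  1.70137072] [-0.07593388  0.04101402  0.18373129] 17.4333
```

View pics/seat.png

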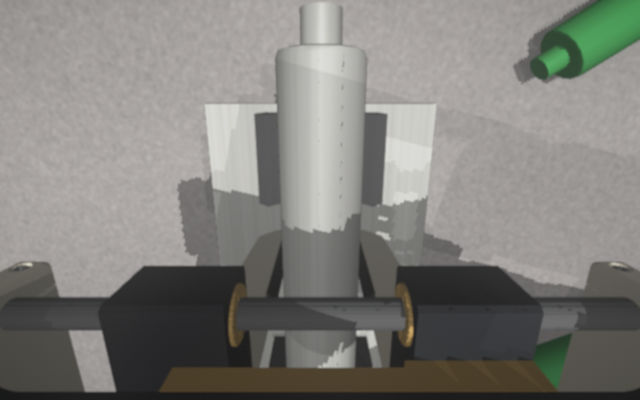

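The cylinder looks seated and centred: deck 205..436, block 256..386, tube 276..368. The forces are small, so I'll release.

```bash
python3 - <<'E'
from h import *
robot.move_gripper(0.8); robot.sleep(.5)
print(robot.current_gripper_width(),tofix(robot.current_tcp_pos()),robot.current_contact_force(),robot.current_t())
d=robot.get_image("wrist"); cv2.imwrite("pics/rel.png",d["img"])
robot.move_linear(fix(0.6,-25,110),speed=120)
robot.move_linear(fix(0.6,-75,130),speed=150)
d=robot.get_image("wrist"); cv2.imwrite("pics/rel2.png",d["img"]); print(robot.current_t())
import pickle; pickle.dump(d,open("rel2.pkl","wb"))
E
```

```text
0.8018929236277668 [  1.08713624 -25.07441251  20.54257228] [ 0.36933823  1.08986204 -0.44294159] 18.7417
20.2417
```

View pics/rel.png

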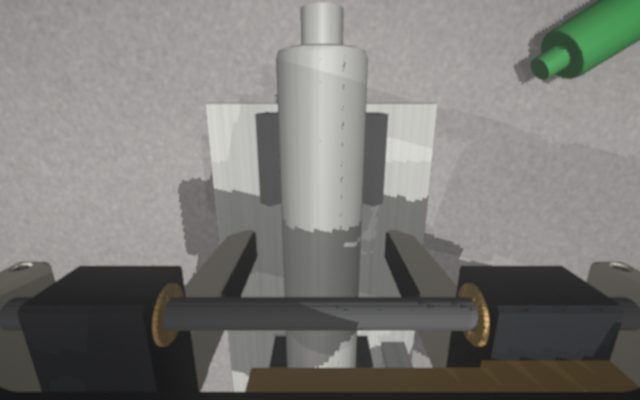

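View pics/rel2.png

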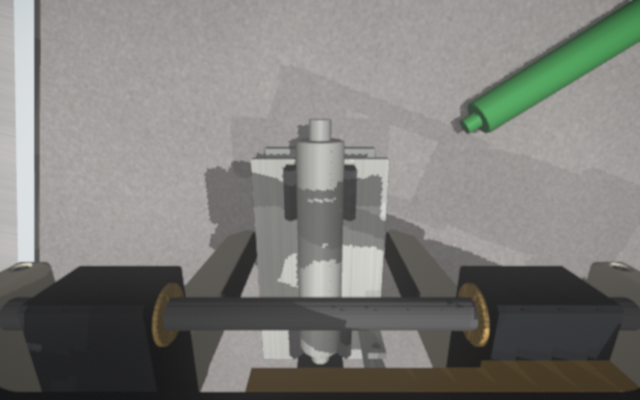

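The cylinder is let go and centred on the deck, with its near neck end at (320,120). Next I'll push that end with closed fingers along +y.

```bash
sed -i 's/H=82\./H=86./' h.py; python3 - <<'E'
from h import *
import pickle
d=pickle.load(open("rel2.pkl","rb"))
for z in (43,25): print(tofix(onz(d,320,119.5,H+z)))
o=[PI,0,FY-PI/2]
robot.move_gripper(0.0)
robot.move_linear(fix(0,-164,90),speed=200)
robot.move_linear(fix(0,-164,21),speed=150,f_stop=8)
robot.sleep(.2); f0=robot.current_contact_force(); u=np.array([-np.sin(FY),np.cos(FY),0])
print(f0,tofix(robot.current_tcp_pos()),robot.current_t())
d=robot.get_image("wrist"); cv2.imwrite("pics/push0.png",d["img"])
s=robot.move_linear(fix(0,-145,21),speed=12,f_stop=2)
robot.sleep(.1);print(s,tofix(robot.current_tcp_pos()),(robot.current_contact_force()-f0)@u,robot.current_t())
E
```

```text
[   0.20278126 -142.2414956    43.        ]
[   0.15616664 -141.35867648   25.        ]
[ 0.43405442 -0.07410882 -0.17347336] [   0.87940014 -164.26490626   22.5011243 ] 22.9
False [ 2.45345241e-02 -1.45042611e+02  2.10135676e+01] 0.22728031222624248 24.7833
```

View pics/push0.png

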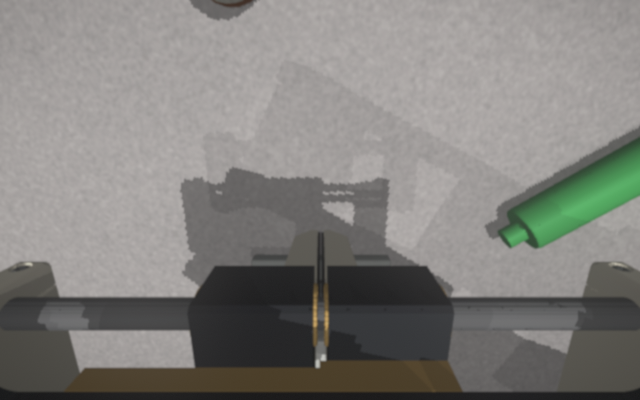

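```bash
python3 - <<'E'
from h import *
u=np.array([-np.sin(FY),np.cos(FY),0])
for y in (-141,-137,-133,-129):
    s=robot.move_linear(fix(0,y,21),speed=10,f_stop=5)
    print(s,tofix(robot.current_tcp_pos()),robot.current_contact_force()@u,robot.current_t())
    if s: break
d=robot.get_image("scene"); crop(d,300,130,130,130,5,"pics/push1.png")
d=robot.get_image("top"); crop(d,210,100,130,130,5,"pics/push1t.png")
E
```

```text
False [-7.38307662e-02 -1.40669585e+02  2.09694757e+01] 0.13552698391195198 25.3333
False [-1.13836465e-02 -1.36778261e+02  2.10042394e+01] -0.2724050522128239 25.8833
False [ 1.02390346e-02 -1.32761187e+02  2.10133166e+01] 0.2670769022711562 26.4333
False [-7.43909555e-03 -1.28779330e+02  2.10054001e+01] 0.05849138500659033 26.9833
```

View pics/push1.png

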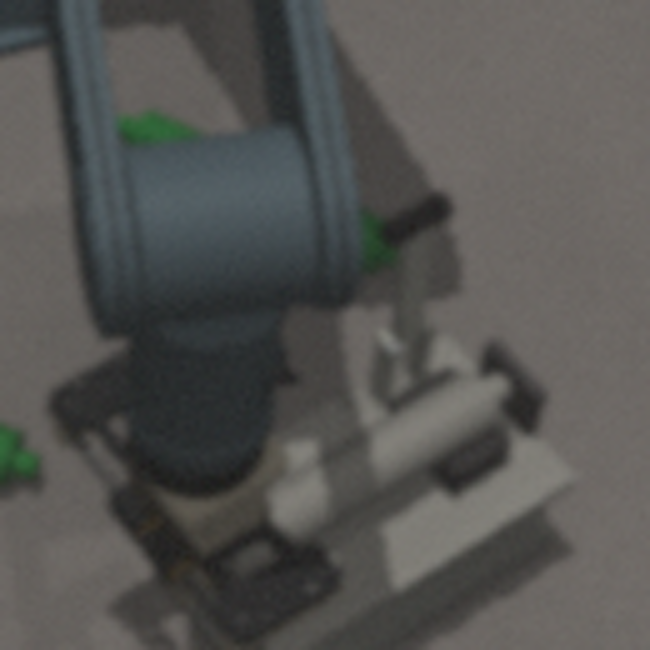

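View pics/push1t.png

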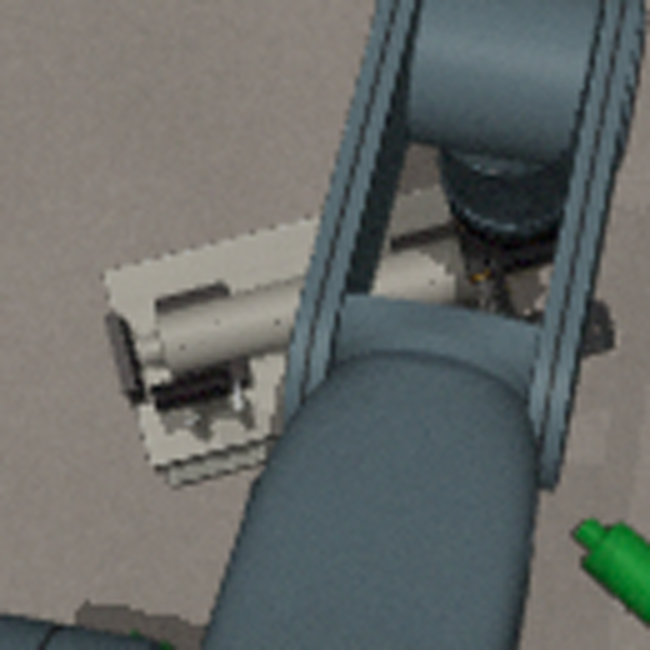

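The push is working: the far neck has come close to the stop, at about (131,350) in the top crop. I'll continue slowly and feel for the stop.

```bash
python3 - <<'E'
from h import *
u=np.array([-np.sin(FY),np.cos(FY),0])
for i in range(2):
    s=robot.move_linear(fix(0,-116,21),speed=5,f_stop=4.5)
    print(s,tofix(robot.current_tcp_pos()),robot.current_contact_force()@u,robot.current_t())
    robot.sleep(.15); print(robot.current_contact_force()@u,tofix(robot.current_tcp_pos()))
    if -robot.current_contact_force()@u>3.5: break
d=robot.get_image("scene"); crop(d,300,130,130,130,5,"pics/push2.png")
d=robot.get_image("top"); crop(d,210,100,130,130,5,"pics/push2t.png")
E
```

```text
True [  -0.275744   -123.93352378   20.56950089] -1.2002754837866814 28.4
-0.44431146669329996 [  -0.60011526 -123.93698267   20.09225835]
True [  -0.7719207  -123.97941737   19.74624553] -0.319681833717058 29.1083
-0.16276621243069744 [  -1.15341968 -123.96901625   19.23183798]
```

View pics/push2.png

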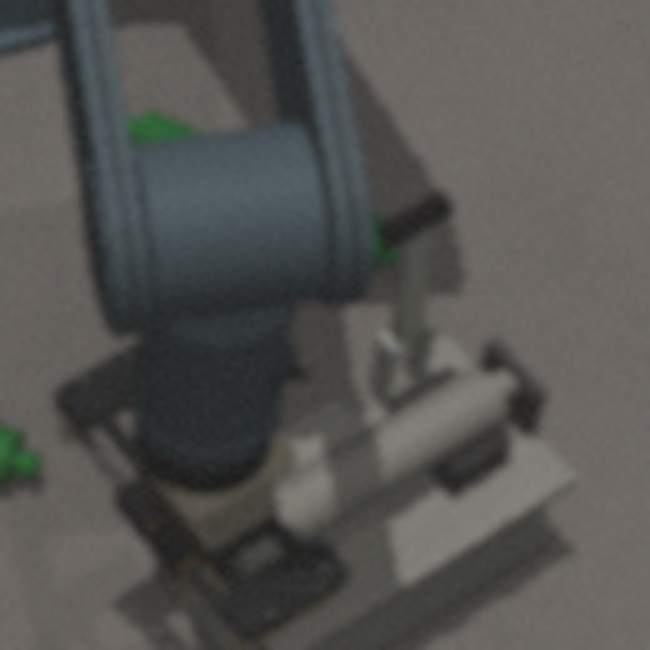

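View pics/push2t.png

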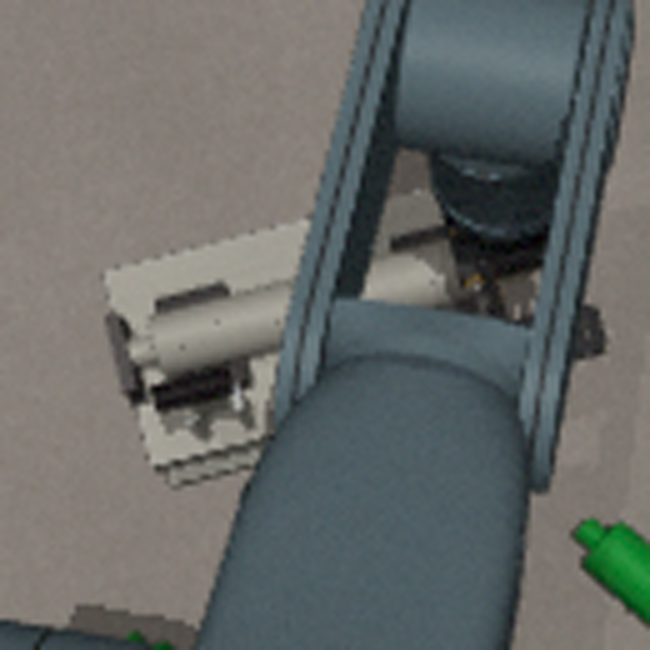

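```bash
python3 - <<'E'
from h import *
print(robot.current_contact_force(),robot.current_ft_torque(),tofix(robot.current_tcp_pos()),robot.current_eef_rot(),robot.current_joint_vel(),robot.current_t())
E
```

```text
[-0.14810185 -1.17708668  0.62535708] [ 0.03432696 -0.0963268  -0.03740876] [  -1.26613817 -123.99978142   19.11965472] [ 3.13611115e+00 -1.71007291e-03 -1.31777693e+00] [-0.00051477 -0.00066754  0.00091026  0.00127097  0.00048926  0.00218753] 29.3583
```

The stop is felt at TCP y = -123.95, so the neck end is at about -116.5. That matches contact with the stop at fixture y = 0, and a second touch stopped at the same place. Now I'll back off, go round behind the clamp arm and look.

```bash
python3 - <<'E'
from h import *
import pickle
robot.move_linear(fix(0,-140,21),speed=60)
robot.move_linear(fix(0,-150,230),speed=250)
o=[PI,0,FY]
robot.move_ptp(fix(-125,72,230),o)
d=robot.get_image("wrist"); cv2.imwrite("pics/hov.png",d["img"]); pickle.dump(d,open("hov.pkl","wb"))
print(tofix(robot.current_tcp_pos()),robot.current_qpos(),robot.current_t())
E
```

```text
[-124.62242661   71.43468415  229.46478874] [ 1.16431578e-01  6.92007508e-02  1.53053717e+00 -2.62754643e-04
  1.54263938e+00  1.43623451e+00] 31.95
```

View pics/hov.png

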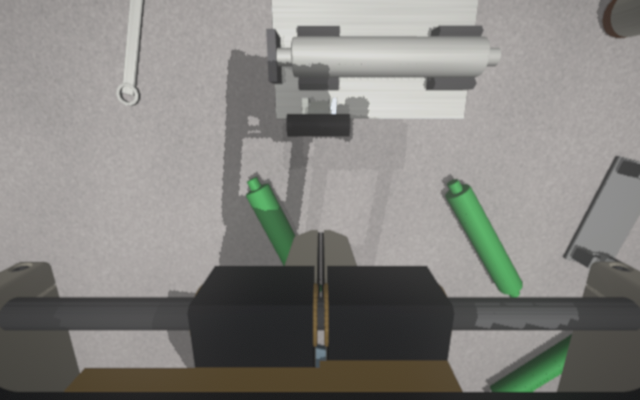

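The neck is against the stop at (279,56). The clamp arm is still open, with its bar at (319,125), on the tool's centre column. Next I'll swing the arm over.

```bash
python3 - <<'E'
from h import *
import pickle
d=pickle.load(open("hov.pkl","rb"))
print("bar top",tofix(onz(d,319,125,H+172)),"neck end",tofix(onz(d,278,56,H+34)))
robot.move_linear(fix(-125,72,139),speed=150,f_stop=10)
robot.sleep(.15); f0=robot.current_contact_force(); xn=np.array([np.cos(FY),np.sin(FY),0])
print(tofix(robot.current_tcp_pos()),f0)
s=robot.move_linear(fix(-65,72,139),speed=40,f_stop=12)
print(s,tofix(robot.current_tcp_pos()),robot.current_contact_force()-f0,robot.current_t())
d=robot.get_image("wrist"); cv2.imwrite("pics/sw1.png",d["img"])
E
```

```text
bar top [-61.139586    71.49969344 172.        ] neck end [  1.66744227 115.6109496   34.        ]
[-124.17991143   71.85838103  140.14809775] [0.46114953 0.1682945  1.20937455]
False [-65.0035141   72.01000885 139.03766997] [-1.00696096 -0.45444714  0.30726814] 34.5083
```

View pics/sw1.png

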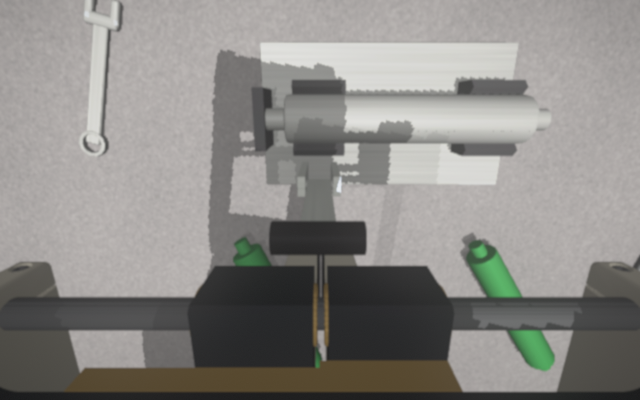

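```bash
python3 - <<'E'
from h import *
r=80
for ph in np.arange(0.15,1.36,0.15):
    x=-50+r*np.sin(ph)-5*np.cos(ph)-7.5; z=59+r*np.cos(ph)+5*np.sin(ph)
    s=robot.move_linear(fix(x,72,z),speed=45,f_stop=14)
    print(round(ph,2),s,tofix(robot.current_tcp_pos()).round(1),robot.current_contact_force().round(1),round(robot.current_t(),2))
    if s: break
d=robot.get_image("wrist"); cv2.imwrite("pics/sw2.png",d["img"])
d=robot.get_image("scene"); crop(d,300,130,130,130,5,"pics/sw2s.png")
E
```

```text
0.15 False [-49.7  72.  138.7] [-0.9  0.3  0.8] 35.03
0.3 False [-38.1  72.  136.7] [-0.3 -0.4  1. ] 35.45
0.45 False [-26.6  72.  133. ] [-0.2  0.4  0.3] 35.87
0.6 False [-15.9  72.  127.6] [0.2 0.2 0.2] 36.28
0.75 False [ -6.2  72.  120.7] [ 0.5  0.4 -0.4] 36.7
0.9 False [  2.4  72.  112.3] [-0.9 -0.1  0.1] 37.12
1.05 False [  9.6  72.  102.7] [-1.1  0.3  0.2] 37.53
1.2 False [15.4 72.  92.2] [-0.  -0.4 -0.6] 37.95
1.35 False [19.4 72.  80.9] [0.5 0.4 0.6] 38.37
```

View pics/sw2.png

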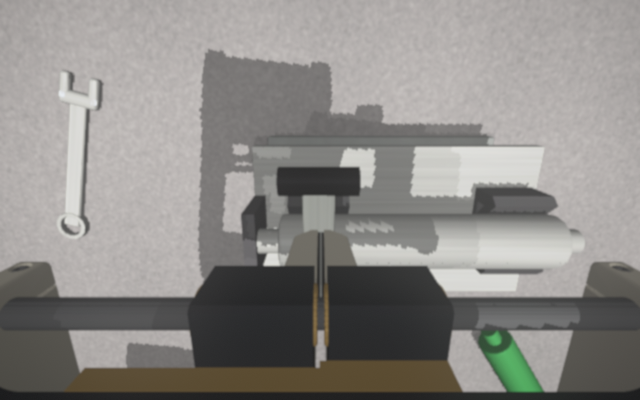

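View pics/sw2s.png

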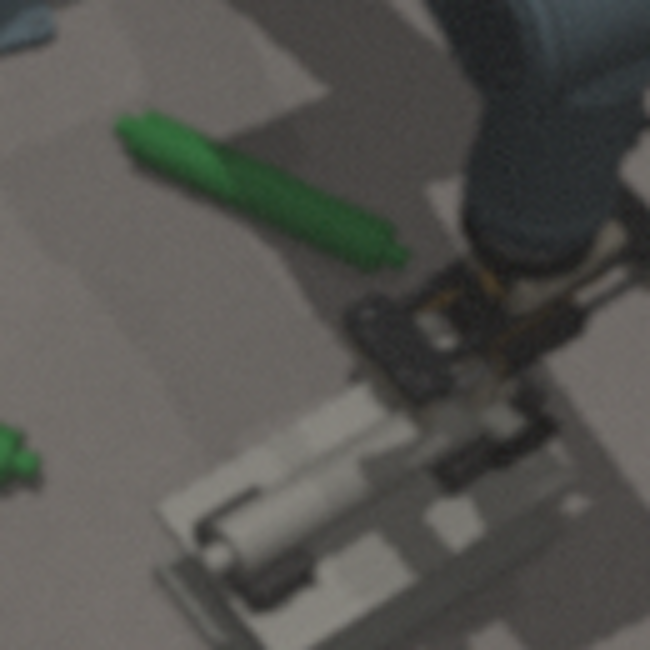

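The arm has swung over, with its bar at (319,181) beyond the tube and the fingers on the arm. Now I'll press down slowly.

```bash
python3 - <<'E'
from h import *
s=robot.move_linear(fix(21,72,56),speed=5,f_stop=9)
print(s,tofix(robot.current_tcp_pos()).round(2),robot.current_contact_force().round(2),round(robot.current_t(),2))
robot.sleep(.1)
print(tofix(robot.current_tcp_pos()).round(2),robot.current_contact_force().round(2),round(robot.current_t(),2))
E
```

```text
True [20.56 72.01 65.29] [-0.34 -0.6   3.66] 41.56
[20.59 71.98 65.28] [-1.58 -0.05  3.37] 41.66
```

```bash
python3 - <<'E'
from h import *
import pickle
s=robot.move_linear(fix(20.6,72,56),speed=4,f_stop=8)
print(s,tofix(robot.current_tcp_pos()).round(2),robot.current_contact_force().round(2),round(robot.current_t(),2))
robot.sleep(.1)
print(tofix(robot.current_tcp_pos()).round(2),robot.current_contact_force().round(2),round(robot.current_t(),2))
robot.move_linear(fix(20.6,72,110),speed=60)
robot.move_linear(fix(-70,40,220),speed=200)
robot.sleep(.2)
print(robot.current_contact_force().round(2),round(robot.current_t(),2))
d=robot.get_image("wrist"); cv2.imwrite("pics/end.png",d["img"]); pickle.dump(d,open("end.pkl","wb"))
d=robot.get_image("scene"); crop(d,300,130,130,130,5,"pics/ends.png")
E
```

```text
True [20.57 72.01 65.26] [-1.07 -0.07  4.24] 42.38
[20.58 71.98 65.23] [-0.02 -0.37  3.81] 42.48
[-0.32 -0.35 -0.4 ] 44.47
```

View pics/end.png

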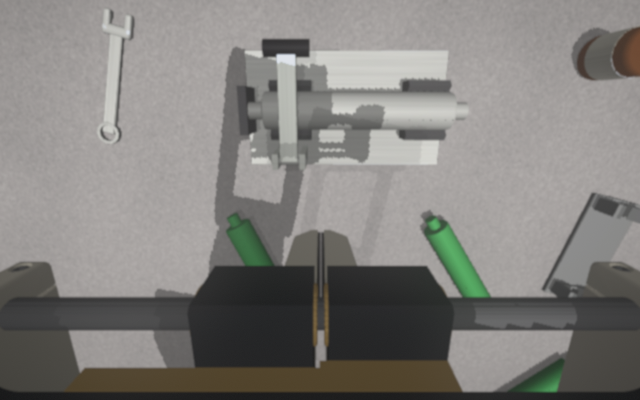

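View pics/ends.png

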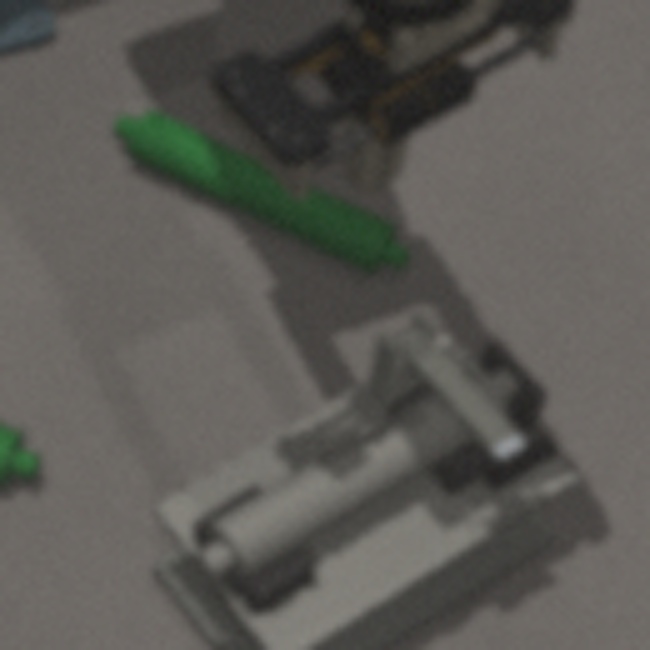

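The arm lies level across the tube, the neck is on the stop at (250,110), and the bystanders are untouched. The force left after the press was small, so I'll press once more, directly above the cylinder where there is no leverage, to be sure of the clamping.

```bash
python3 - <<'E'
from h import *
import pickle
robot.move_linear(fix(0,72,100),speed=200)
robot.move_linear(fix(0,72,72),speed=60,f_stop=6)
robot.sleep(.15); f0=robot.current_contact_force()
s=robot.move_linear(fix(0,72,56),speed=6,f_stop=14)
print(s,tofix(robot.current_tcp_pos()).round(2),(robot.current_contact_force()-f0).round(2),round(robot.current_t(),2))
robot.sleep(.1); print((robot.current_contact_force()-f0).round(2))
robot.move_linear(fix(0,72,110),speed=60)
robot.move_linear(fix(-70,40,220),speed=200)
robot.sleep(.3)
print(robot.current_contact_force().round(2),round(robot.current_t(),2))
d=robot.get_image("wrist"); cv2.imwrite("pics/end2.png",d["img"])
print("neck end far",tofix(onz(d,469,109,H+34)),"neck at stop",tofix(onz(d,249,110,H+34)))
E
```

```text
True [1.000e-02 7.198e+01 6.535e+01] [-0.19  0.86  4.64] 47.66
[ 0.14 -0.5   5.34]
[ 0.05 -0.22 -0.7 ] 49.79
neck end far [   2.25932813 -121.63159072   34.        ] neck at stop [  0.8404203 116.5803568  34.       ]
```

View pics/end2.png

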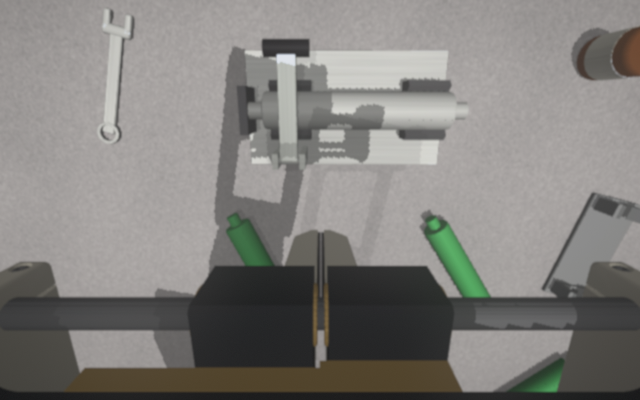

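Contact heights on the arm at x = 0 and x = 20.6 agree to 0.1 mm, so it is level. I'll check the gap between neck and stop enlarged.

```bash
python3 - <<'E'
import cv2
i=cv2.imread("pics/end2.png"); cv2.imwrite("pics/gap.png",cv2.resize(i[60:170,225:325],None,fx=6,fy=5,interpolation=cv2.INTER_CUBIC))
E
```

```text
(no output)
```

View pics/gap.png

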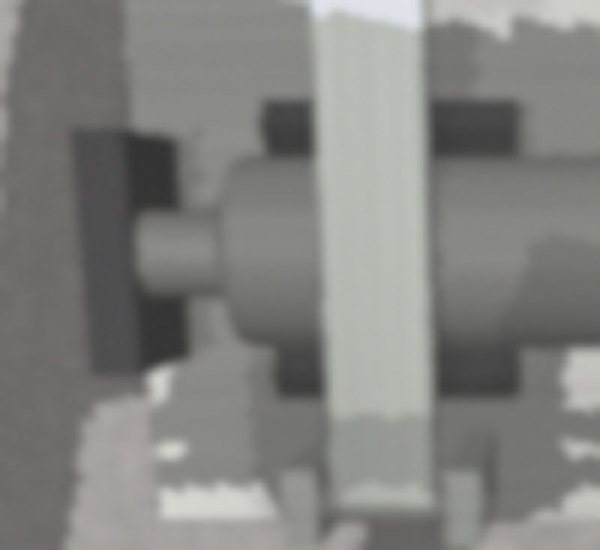

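The neck's end meets the front face of the stop plate with no visible gap, so I'll hand in.

```bash
python3 -c "
from h import *
robot.hand_in(); print(robot.current_t())"
```

```text
the job is handed in; nothing more can be done
the job is handed in; nothing more can be done
```

The job is done and handed in at about 50 s of the 69 s allowed. The bare steel cylinder is in the V-blocks, against the end stop and clamped; `hand_in` gave no verdict.

**What I did**
- **Placing:** I lowered the cylinder into the Vs about 25 mm short of the stop until it was felt. The tool force was then 8 N, which I eased to about 2 N before letting go.
- **Sliding:** I pushed it along with closed fingers on its rear neck until the stop was felt. A second touch stopped at the same place (finger y = -123.95, so the neck end is at about -116.5).
- **Clamping:** I swung the arm over and pressed it down three times, stopping at changes of 9, 8 and 14 N in tool force. The last press was directly above the cylinder.

**Last checks**
- **Clamp arm:** its height at two points (x = 0 and 20.6 mm) agrees to 0.1 mm, so it is level.
- **Neck and stop:** the enlarged picture shows no gap between them.
- **Surroundings:** the gripper is clear and the force on it is about 0. The wrench looks undisturbed, and I never went near the bottle or carton.

**What was uncertain or disagreed**
- **Deck height:** the pictures gave mostly 80–84 mm (one odd 98 mm), but contact gave about 86.5 mm. I used 86 mm.
- **Rear neck end:** a hand-picked pixel put it about 5 mm farther out than the cylinder's length allows. I trusted the felt stop and the picture of the gap instead.
- **Clamp arm's start angle:** it stood about 0.2–0.25 rad further forward than its zero position, still below the 0.6 limit.
- **Clamping force:** the force readings taken just after each press (3 to 5 N) were well below the stop thresholds. The force between arm and cylinder is therefore inferred, not measured.

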